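# Switch the booster pump to run under its splash cover

## Task

Raise the splash cover of the pump control box by its loop handle until its drop stay falls behind the step, then ease the cover back onto the stay without letting it drop, and let go. Press the selector knob beneath down just far enough to free it, never to the bottom, and keep it pressed while turning it clockwise to the run mark, never forcing it round while locked; there let it spring back up. Leave the cover standing on its stay so the gauge can be watched, and leave the other things lying around as they are.

Things in the scene. Friction and masses are not known exactly. Their poses are not given: they have to be found in the camera images.
- pump_box: Grey steel control box of a booster pump, fixed; 190 (x) x 180 (y) x 100 mm high. Origin under it at ledge height; x points from loop handle to hinge (away from the robot), y left; walls at x -80 to 110, y -90 to 90 mm. Inside, 55 mm up, a flat panel (45 mm below the rim): knob near the front, gauge (42 mm wide, 12 high) rear right, the stay's track along the left wall.
- hinge (a point): Middle of the cover's hinge axis, on the rear rim of the box: box frame x 90, y 0, z 104 mm. The axis runs along the box's y.
- loop (a point): Middle of the cover's loop handle: rigid round steel bar, 8 mm thick, 90 mm long, parallel to the hinge, 211 mm from its axis, 2 mm above the cover's hinge plane, 46 mm ahead of the cover's front edge: a finger fits down through the loop. Cover shut: level in front of the box, 106 mm up. It moves with the cover; pinched from above across the bar, the bar can turn in the fingers.
- cover (a joint): Angle of the cover (flat steel plate, 165 mm from hinge to front edge, 176 wide, 0.28 kg): 0 shut and level, 1.57 upright, end stop 1.85. A spring shuts it from any angle (at the loop about 1.5 to 2 N all the way); let go, it falls fast. Standing on its stay it reads about 1.47 and stands firm.
- stay (a joint): Drop stay: steel rod 105 mm long with a small roller foot, hanging from a pivot under the cover's left side, 50 mm from the hinge; the foot runs along a track on the panel. 0 with cover shut, 2.38 as the cover nears 1.66, where the foot drops 5 mm off the track's end (stay then 2.5 to 2.6). Easing the cover back then seats the foot against the track's end at cover 1.47, stay 2.30: firm resistance.
- spindle (a point): Panel point on the vertical axis of the selector knob (box frame x -18, y 0, z 55 mm); does not move with the knob. Knob: round skirt 54 mm across, 5 thick, with a grey bar grip on top 12 mm wide, 14 high, 44 long, one end pointed. The skirt's top stands 22 to 29 mm above this point, differently in each box: feel for it. Fingertips beside the bar can press on the skirt.
- knob (a joint): Turn of the knob, growing clockwise from above; end stop 1.107. At 0 (off) the bar's pointed end points 0.52 rad to the left (counter-clockwise) of the box's x axis, at the left black mark on the panel; at 1.047 (run) 0.52 rad to the right, at the right mark. In both places the knob locks when up, with play of 0.06 either way.
- knob_push (a joint): How far the knob is pressed down, in m: 0 up, 0.0165 at most. A worn selector: first comes free play against a light return spring (2 N), 0 to 9 mm long, differently in each box; then the spindle meets a spring plunger and the force climbs. Between the two places the knob cannot rise; let go in either place it rises by itself.
- plunger (a joint): How far the spring plunger under the knob's spindle is pushed in, in m: 0 until the free play is used up. 3 N to start, then 3.5 N per mm. The lock is free from about 2 mm (11 N on the knob in all): press first, then turn and keep pressing. Turning with it in less than 1 mm forces the lock. Beyond 3.4 mm (16 N on the knob) counts as bottomed; hard stop at 4.5 mm.
- cup: Yellow plastic cup, 74 mm across, 95 mm high, standing; origin under it. Leave it alone.
- comb: Black comb, 180 x 36 x 5 mm, lying on the ledge; origin under its middle. Leave it alone.
- soap_box: Grey soap box, 108 x 73 x 44 mm; origin under it. Leave it alone.
- jar: Glass jar with a screw lid, 68 mm across, 95 mm high, standing; origin under it. Leave it alone.
- spanner: Steel spanner, 170 mm long, lying on the ledge; origin under it. Leave it alone.

How it is judged:
By the outcome, as a careful person would: the job done as asked, in the order asked, and still so for the second after the job is handed in, with the robot touching nothing.
It also fails if it takes over 70 s, if anything falls off the work surface, if the arm or the gripper's body presses on something with over 40 N, if the wrist force passes 120 N, or if a joint passes its speed limit or range.

## Robot

A 7-joint arm with a two-finger parallel gripper is mounted at the origin on the work surface. World frame = base frame: x ahead of the robot, y to its left, z up, the work surface at z = 0. Lengths are in mm, angles in rad, forces in N, time in s.
With the tool pointing down it reaches from about 350 to 900 mm from the base axis. Payload 8.1 kg.
Tool frame: the origin (TCP) lies midway between the tips of the shut fingers; the grasp point (between the pads) lies 19 mm behind it; z points along the fingers, x is the direction in which the jaws open and shut, and the axes are right-handed (so a half turn about z gives the same grasp; the last joint's range is limited). The gripper opens to 92 mm and grips with 3 to 60 N. Pads are 19 mm wide; open, the fingers measure 130 mm over their backs; the gripper's body (75 mm by 190 mm) begins 47 mm behind the grasp point.
Start: joints at [-1.219, 0.434, 0.025, 1.573, -0.012, 1.134, -0.075], TCP at [274.579, 561.469, 226.742] pointing down, gripper open.
Joint ranges: [-2.62, 2.62], [-0.44, 2.09], [-1.27, 1.32], [0.08, 2.57], [-1.32, 4.46], [0.12, 2], [-2.74, 2.74]. Speed limits (rad/s): [2.22, 2.22, 3.01, 3.01, 3.14, 3.14, 3.14].

## Interface

Orientations are given as a unit quaternion [x, y, z, w].
In Python, from plant import arm, imaging gives the robot as it stands.
- The arm moves only by the tool servo_tool, never from a script. Its argument "targets" is text: rows parted by semicolons, each of 7 numbers parted by spaces: the shift along the world's x, y, z in cm, then the turn, a rotation vector about the world's x, y, z in degrees, then the finger opening in cm, from 0 to 9.18. In form: dx dy dz wx wy wz fingers; .... A call has 1 to 10 rows; each row is the pose to reach, as a shift and turn from the pose measured when the call began; what a row does not reach only later rows make up. A row lasts 1/12 s, in which the tool goes at most 41.7 mm and 7.16 degrees, less where a joint would pass 70% of its speed; a pose out of reach is approached as far as the arm can. A call with a gripper value outside its range is refused whole. The fingers move at their own pace and stop on an object; "grip_force" is the grip in N (left out, the last holds). Time passes only in rows, so rows that repeat a pose let the fingers close. It gives the time, the measured TCP pose, the force and the opening at its end, in the units of the state.
- arm.observe(): the state, without advancing time (a new reading comes with each control period).
- imaging.read_camera(name): name is "scene" or "side" or "wrist"; returns the picture (480x640x3 uint8, blue, green, red); there is no depth.
- imaging.camera_params(name): a dict with "fx", "fy", "cx", "cy" (pixels), "eye" and "attitude" of the camera in the world; the wrist camera has in their place "hand_eye" (4x4, takes a point from camera to tool coordinates, whose origin is the TCP and whose axes are the tool frame's). Camera axes: x right, y down, z forward; pixel columns grow to the right and rows downward; lengths in mm; the calibration is good to about 2 mm. A picture is of the moment at which its call begins: read the wrist's pose just before it. camera_params takes no time and is no camera call.
- arm.hand_in(): hands the job in, once; it reports no verdict.
The state is a dict: "clock": time; "joint_pos": joint angles; "joint_velocities": joint speeds; "effort": joint torques, N m; "tcp_pos": TCP position; "eef_rot": TCP orientation; "force": force on the tool from outside, world axes, zero at the start; "wrist_torque": the same for the moment, N m; "grip_width": finger opening in mm.
Only numpy, scipy, OpenCV 4.12 (cv2) and the standard library are available. Lean on these libraries where they do the work, as an engineer would, in place of code of your own. Each camera call takes 0.05 s, during which the arm holds its last target.

## Working session

There is one attempt and no reset: what is moved stays moved. The work goes in short steps, Python scripts to look and compute and a tool call to move; the robot and the scene stay as the last step left them, time stands still between calls to the robot, and variables do not carry over. Pictures are saved under pics/ and viewed, and the job is handed in when it is done.

Besides the shell and the picture viewer there is one more tool, called after "Request:" as a command line: name --argument value ..., lists and objects as JSON in quotes. servo_tool: Moves the arm, as the interface text tells. Its arguments: {"type":"object","properties":{"targets":{"type":"string"},"grip_force":{"type":"number"}},"required":["targets"]}

```bash
ls; mkdir -p pics; python3 - <<'E'
from plant import arm, imaging
import cv2
print(arm.observe())
for n in ("scene","side","wrist"):
    cv2.imwrite(f"pics/{n}0.png", imaging.read_camera(n)); print(n, imaging.camera_params(n))
E
```

```text
pics
{'clock': 0.0, 'joint_pos': array([-1.21859623,  0.43523133,  0.02499418,  1.57410895, -0.01162306,
        1.13398856, -0.0750833 ]), 'joint_velocities': array([ 0.00062594,  0.00036424, -0.00029142, -0.00122654, -0.00065573,
       -0.00103128,  0.00021986]), 'effort': array([ 9.23732550e-04, -6.67842865e+01,  9.85741764e-01, -3.14457643e+01,
       -6.03548228e-02,  4.27220645e-02,  1.51230051e-04]), 'tcp_pos': array([274.38113341, 560.97694096, 225.93544144]), 'eef_rot': array([ 8.48338289e-01,  5.29453977e-01, -6.37319484e-04,  4.75896442e-04]), 'force': array([ 0.14792612, -0.3372414 , -0.89314133]), 'wrist_torque': array([0.00678956, 0.0227904 , 0.02514976]), 'grip_width': 91.60760141981112}
scene {'fx': 510.69946683958176, 'fy': 510.69946683958176, 'cx': 327.7588961501826, 'cy': 245.45345942915458, 'eye': array([1036.68644244, -282.36019439,  738.89310043]), 'attitude': array([ 0.80951519,  0.47140705, -0.18234647, -0.29868096])}
side {'fx': 471.5410924955968, 'fy': 471.5410924955968, 'cx': 326.70854903644323, 'cy': 245.6652912243415, 'eye': array([ 495.35784079, -658.06811828,  622.31695921]), 'attitude': array([ 0.9035116 , -0.03625511,  0.02234799, -0.42644216])}
wrist {'fx': 416.40710404305383, 'fy': 416.40710404305383, 'cx': 326.8712049065106, 'cy': 236.52245956495477, 'hand_eye': array([[ 9.99998871e-01,  4.54962677e-04, -1.43186579e-03,
        -5.05840380e-01],
       [-2.14130014e-05,  9.57266202e-01,  2.89208261e-01,
        -7.87779778e+01],
       [ 1.50225570e-03, -2.89207904e-01,  9.57265131e-01,
        -1.56604336e+02],
       [ 0.00000000e+00,  0.00000000e+00,  0.00000000e+00,
         1.00000000e+00]])}
```

View pics/scene0.png

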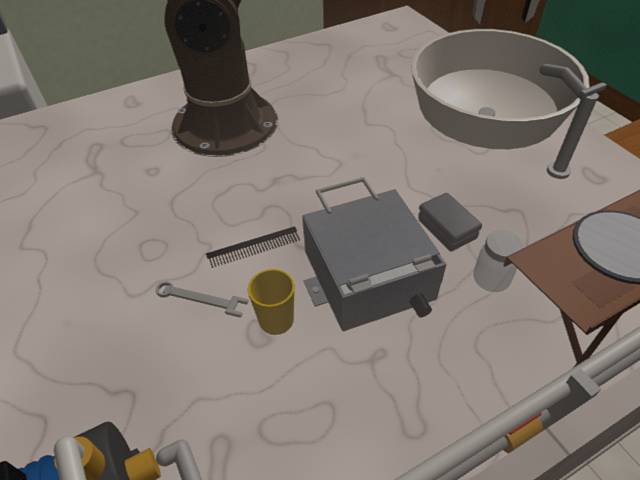

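View pics/side0.png

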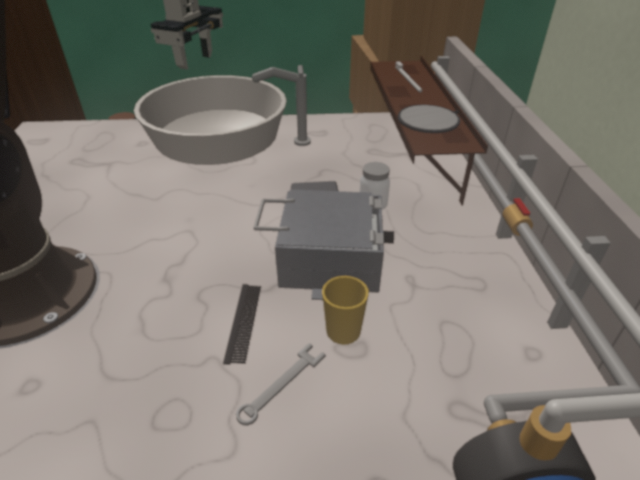

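View pics/wrist0.png

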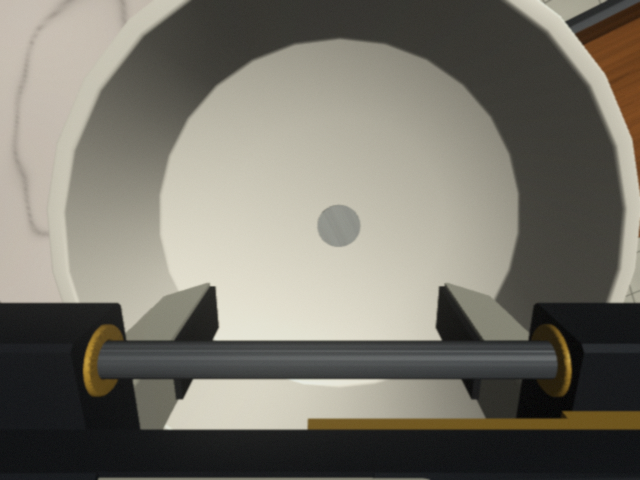

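```bash
python3 - <<'E'
import cv2
a=cv2.imread("pics/scene0.png")[160:340,280:480]; cv2.imwrite("pics/s_c.png",cv2.resize(a,None,fx=3.3,fy=3.3,interpolation=cv2.INTER_CUBIC))
a=cv2.imread("pics/side0.png")[170:310,240:420]; cv2.imwrite("pics/d_c.png",cv2.resize(a,None,fx=4,fy=4,interpolation=cv2.INTER_CUBIC))
E
```

```text
(no output)
```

View pics/s_c.png

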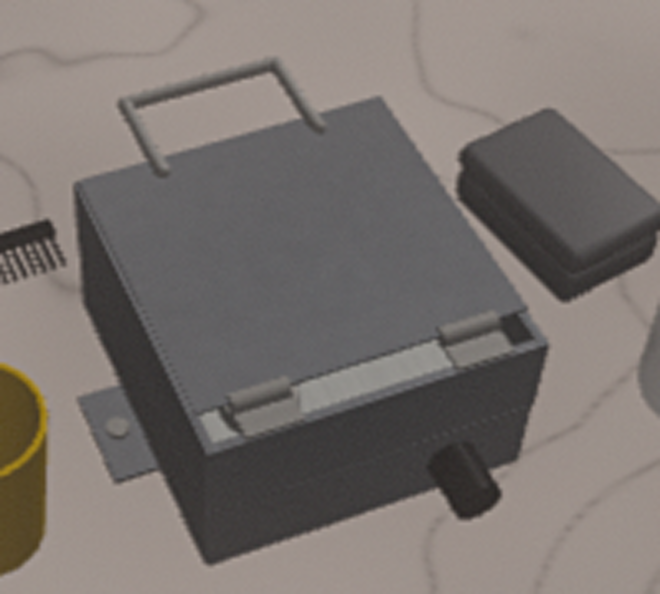

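View pics/d_c.png

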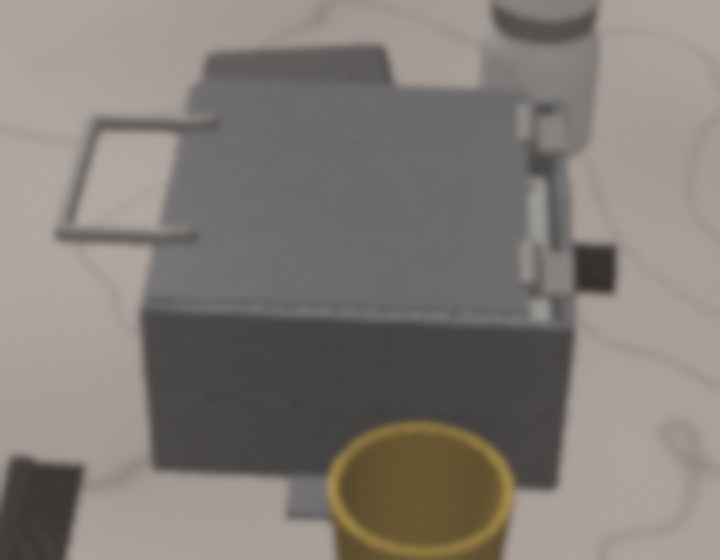

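```bash
cat > h.py <<'E'
import numpy as np, cv2
from plant import arm, imaging
from scipy.spatial.transform import Rotation as R
from scipy.optimize import least_squares
P={n:imaging.camera_params(n) for n in ("scene","side","wrist")}
def cam(n,s=None):
    p=P[n]
    if n!="wrist": return R.from_quat(p["attitude"]).as_matrix(), np.array(p["eye"])
    T=np.eye(4);T[:3,:3]=R.from_quat(s["eef_rot"]).as_matrix();T[:3,3]=s["tcp_pos"]
    T=T@p["hand_eye"]; return T[:3,:3],T[:3,3]
def proj(n,X,s=None):
    A,e=cam(n,s);c=(np.atleast_2d(X)-e)@A;p=P[n]
    return np.c_[p["fx"]*c[:,0]/c[:,2]+p["cx"],p["fy"]*c[:,1]/c[:,2]+p["cy"]]
def b2w(q,X):
    c,s=np.cos(q[2]),np.sin(q[2]);X=np.atleast_2d(X)
    return np.c_[q[0]+c*X[:,0]-s*X[:,1],q[1]+s*X[:,0]+c*X[:,1],X[:,2]+(q[3] if len(q)>3 else 0)]
E
python3 - <<'E'
from h import *
sc=[((208,455),(110,-90,100)),((547,345),(110,90,100)),((208,562),(110,-90,0)),((520,460),(110,90,0)),((75,187),(-75,-88,104)),((380,97),(-75,88,104)),((122,103),(-121,-45,106)),((275,63),(-121,45,106))]
sd=[((155,467),(-80,-90,0)),((555,487),(110,-90,0)),((572,322),(110,-90,100)),((92,122),(-121,45,106)),((62,235),(-121,-45,106))]
u=np.array([a for a,_ in sc])/3.3+[280,160];U=np.array([b for _,b in sc],float)
v=np.array([a for a,_ in sd])/4+[240,170];V=np.array([b for _,b in sd],float)
f=lambda q:np.r_[(proj("scene",b2w(q,U))-u).ravel(),(proj("side",b2w(q,V))-v).ravel()]
for x0 in([600,0,0],[600,0,0,0]):
    r=least_squares(f,x0,loss="soft_l1");print(r.x);print(f(r.x).reshape(-1,2).round(1).tolist())
q=r.x[:3]
E
```

```text
[ 5.55554879e+02  5.43420003e+01 -1.39053919e-01]
[[-0.0, -0.2], [1.2, -1.2], [-0.5, 2.1], [0.1, -0.1], [0.7, -1.8], [-0.4, -0.6], [0.3, -0.4], [-0.5, -0.9], [-0.7, 1.8], [1.2, 1.4], [1.7, 1.4], [0.3, -0.5], [-0.1, -0.9]]
[ 5.54838298e+02  5.51968021e+01 -1.39522367e-01 -1.72053925e+00]
[[0.2, -0.1], [1.1, -1.0], [-0.4, 2.1], [0.1, -0.0], [1.0, -1.6], [-0.3, -0.3], [0.6, -0.1], [-0.3, -0.5], [-1.1, 2.1], [0.7, 1.8], [1.1, 1.9], [0.1, -0.1], [-0.4, -0.4]]
```

```bash
python3 - <<'E'
from h import *
def ray(n,uv,z):
    A,e=cam(n);p=P[n];d=A@np.array([(uv[0]-p["cx"])/p["fx"],(uv[1]-p["cy"])/p["fy"],1]);t=(z-e[2])/d[2];return (e+t*d).round()
print("faucet base",ray("scene",(558,172),0),ray("side",(302,142),0))
for z in(150,200,250): print(z,ray("scene",(597,90),z),ray("side",(302,70),z), "spout",ray("scene",(545,70),z),ray("side",(258,75),z))
for n,uv in(("cup",(273,325)),("jar",(494,285)),): print(n,ray("scene",uv,0))
print(b2w((555.3,54.7,-.139),[[-121,0,106],[90,0,104],[-18,0,55]]))
E
```

```text
faucet base [538. 559.   0.] [534. 561.   0.]
150 [494. 645. 150.] [545. 712. 150.] spout [384. 611. 150.] [420. 678. 150.]
200 [540. 566. 200.] [540. 567. 200.] spout [440. 535. 200.] [428. 537. 200.]
250 [587. 488. 250.] [534. 422. 250.] spout [495. 459. 250.] [436. 395. 250.]
cup [ 581. -145.    0.]
jar [702. 234.   0.]
[[435.46703965  71.46489231 106.        ]
 [644.43195398  42.23024539 104.        ]
 [537.4736092   57.19395092  55.        ]]
```

Request:
servo_tool --targets "0 -2 2 0 0 -7 9; 1 -6 4 0 0 -14 8; 2 -10 4 0 0 -21 7; 3 -14 4 0 0 -28 6; 4.3 -18 4 0 0 -35 5; 5.6 -22 4 0 0 -42 4; 7 -26 4 0 0 -49 3; 8.3 -30 4 0 0 -56 2.6; 10 -34 4 0 0 -63 2.6; 11.3 -38 4 0 0 -70 2.6" --grip_force 15

```text
clock: 0.98
tcp_pos: [385.5, 185.8, 266.2]
eef_rot: [0.998, -0.056, -0.0, -0.0]
force: [1.6, 0.5, -0.2]
grip_width: 34.5
```

Request:
servo_tool --targets "1 -3 -1.5 0 0 -1.5 2.4; 2.5 -6 -3.5 0 0 -1.5 2.4; 4 -9 -5.5 0 0 -1.5 2.4; 5 -11.4 -6.6 0 0 -1.5 2.4; 5 -11.4 -6.6 0 0 -1.5 2.4; 5 -11.4 -6.6 0 0 -1.5 2.4"

```text
clock: 1.48
tcp_pos: [435.3, 70.3, 199.7]
eef_rot: [0.997, -0.071, -0.001, 0.0]
force: [0.5, 1.5, 1.2]
grip_width: 24.3
```

```bash
python3 - <<'E'
from h import *
s=arm.observe();im=imaging.read_camera("wrist");cv2.imwrite("pics/w1.png",im)
print(s["tcp_pos"],R.from_quat(s["eef_rot"]).as_matrix().round(3),s["grip_width"],s["force"],s["joint_pos"])
q=(555.3,54.7,-.139)
print(proj("wrist",b2w(q,[[-121,-45,106],[-121,45,106],[-75,-88,104],[-75,88,104]]),s))
E
```

```text
[435.30639147  70.26538217 199.65559705] [[ 0.99  -0.141 -0.002]
 [-0.141 -0.99  -0.   ]
 [-0.002  0.001 -1.   ]] 24.320625033159764 [0.52476417 1.50182216 1.16460042] [-0.72591303  0.16412336  0.51574723  2.06449027 -0.10018975  0.93876046
 -0.29789624]
[[328.40145719 302.73512726]
 [328.19527649 165.55862448]
 [394.72418316 357.76128076]
 [408.61475251  89.19531464]]
```

View pics/w1.png

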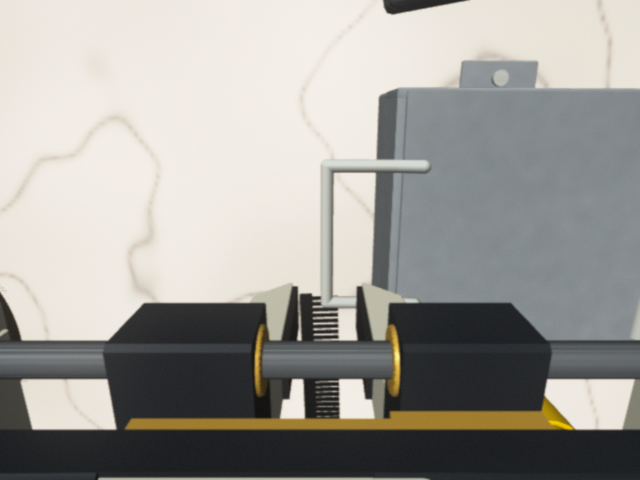

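Request:
servo_tool --targets "0 0.1 -3 0 0 0 2.4; 0 0.1 -6 0 0 0 2.4; 0 0.1 -8.5 0 0 0 2.4; 0 0.1 -10 0 0 0 2.4; 0 0.1 -10.8 0 0 0 2.4; 0 0.1 -10.8 0 0 0 2.4; 0 0.1 -10.8 0 0 0 0.4; 0 0.1 -10.8 0 0 0 0.4; 0 0.1 -10.8 0 0 0 0.4; 0 0.1 -10.8 0 0 0 0.4" --grip_force 15

```text
clock: 2.37
tcp_pos: [435.4, 73.3, 92.8]
eef_rot: [0.998, -0.069, -0.001, -0.001]
force: [-2.2, 1.8, 0.7]
grip_width: 7.2
```

```bash
python3 - <<'E'
from h import *
s=arm.observe();print(s["tcp_pos"],s["grip_width"],s["force"])
# arc displacement table (cm) in world, from theta=0
h=np.array([90,104.]);r=np.hypot(211,2);a0=np.arctan2(2,211)
for th in np.arange(0,1.751,.05):
    x=-r*np.cos(th+a0)+211; z=r*np.sin(th+a0)-2
    print(round(th,2),(np.array([x*np.cos(.139),-x*np.sin(.139),z])/10).round(2))
E
```

```text
[435.36373256  73.26095503  92.84532613] 7.174022826632547 [-2.17636398  1.81175568  0.6504645 ]
0.0 [-0.  0.  0.]
0.05 [ 0.04 -0.01  1.05]
0.1 [ 0.12 -0.02  2.11]
0.15 [ 0.26 -0.04  3.15]
0.2 [ 0.46 -0.06  4.19]
0.25 [ 0.7  -0.1   5.21]
0.3 [ 0.99 -0.14  6.23]
0.35 [ 1.33 -0.19  7.22]
0.4 [ 1.73 -0.24  8.2 ]
0.45 [ 2.17 -0.3   9.16]
0.5 [ 2.65 -0.37 10.09]
0.55 [ 3.19 -0.45 11.  ]
0.6 [ 3.76 -0.53 11.88]
0.65 [ 4.38 -0.61 12.73]
0.7 [ 5.04 -0.71 13.55]
0.75 [ 5.74 -0.8  14.33]
0.8 [ 6.48 -0.91 15.08]
0.85 [ 7.25 -1.01 15.78]
0.9 [ 8.06 -1.13 16.45]
0.95 [ 8.9  -1.25 17.08]
1.0 [ 9.77 -1.37 17.66]
1.05 [10.67 -1.49 18.2 ]
1.1 [11.59 -1.62 18.7 ]
1.15 [12.54 -1.75 19.14]
1.2 [13.51 -1.89 19.54]
1.25 [14.5  -2.03 19.89]
1.3 [15.5  -2.17 20.18]
1.35 [16.51 -2.31 20.43]
1.4 [17.54 -2.45 20.63]
1.45 [18.58 -2.6  20.77]
1.5 [19.62 -2.74 20.86]
1.55 [20.66 -2.89 20.9 ]
1.6 [21.7  -3.04 20.89]
1.65 [22.75 -3.18 20.82]
1.7 [23.79 -3.33 20.7 ]
1.75 [24.82 -3.47 20.53]
```

Request:
servo_tool --targets "0 0 1 0 0 0 0.4; 0.1 0 2.1 0 0 0 0.4; 0.3 0 3.2 0 0 0 0.4; 0.5 -0.1 4.2 0 0 0 0.4; 0.7 -0.1 5.2 0 0 0 0.4; 1 -0.1 6.2 0 0 0 0.4; 1.3 -0.2 7.2 0 0 0 0.4; 1.7 -0.2 8.2 0 0 0 0.4; 2.2 -0.3 9.2 0 0 0 0.4; 2.6 -0.4 10.1 0 0 0 0.4"

```text
clock: 3.2
tcp_pos: [460.5, 69.5, 194.5]
eef_rot: [0.998, -0.069, -0.001, -0.001]
force: [-2.7, 3.1, -1.0]
grip_width: 7.4
```

```bash
python3 - <<'E'
from h import *
s=arm.observe();print(s["tcp_pos"],s["grip_width"],s["force"],s["wrist_torque"])
im=imaging.read_camera("side");cv2.imwrite("pics/sd1.png",im[60:360,120:520])
E
```

```text
[460.52811379  69.52823442 194.51007575] 7.42643984101932 [-2.70359949  3.08512787 -1.02296539] [ 0.55384449  0.5586145  -0.0722038 ]
```

View pics/sd1.png

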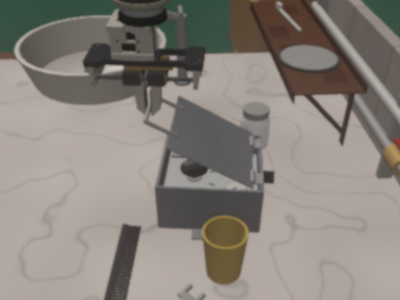

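Request:
servo_tool --targets "0.6 -0.1 0.8 0 0 0 0.4; 1.2 -0.2 1.7 0 0 0 0.4; 1.8 -0.2 2.6 0 0 0 0.4; 2.5 -0.3 3.4 0 0 0 0.4; 3.2 -0.4 4.2 0 0 0 0.4; 3.9 -0.5 4.9 0 0 0 0.4; 4.7 -0.6 5.6 0 0 0 0.4; 5.5 -0.7 6.3 0 0 0 0.4; 6.4 -0.8 6.9 0 0 0 0.4; 7.2 -1 7.5 0 0 0 0.4"

```text
clock: 4.08
tcp_pos: [532.1, 59.3, 272.2]
eef_rot: [0.998, -0.069, -0.002, -0.002]
force: [-6.6, 0.8, 6.1]
grip_width: 7.2
```

Request:
servo_tool --targets "0.9 -0.1 0.4 0 0 0 0.4; 1.9 -0.2 0.9 0 0 0 0.4; 2.8 -0.3 1.3 0 0 0 0.4; 3.8 -0.5 1.7 0 0 0 0.4; 4.8 -0.6 2.1 0 0 0 0.4; 5.8 -0.8 2.4 0 0 0 0.4; 6.8 -0.9 2.6 0 0 0 0.4; 7.8 -1 2.8 0 0 0 0.4; 8.8 -1.2 2.9 0 0 0 0.4; 9.9 -1.3 3 0 0 0 0.4"

```text
clock: 4.92
tcp_pos: [631.6, 44.9, 303.4]
eef_rot: [0.998, -0.07, -0.002, -0.001]
force: [-2.7, -3.3, 2.1]
grip_width: 7.3
```

```bash
python3 - <<'E'
from h import *
s=arm.observe();print(s["tcp_pos"],s["grip_width"],s["force"],s["wrist_torque"])
im=imaging.read_camera("side");cv2.imwrite("pics/sd2.png",cv2.resize(im[60:300,200:460],None,fx=2.5,fy=2.5))
E
```

```text
[631.55200287  44.85238311 303.36985309] 7.294906631194964 [-2.71615663 -3.30121608  2.06329583] [-0.8695956   0.80429548  0.03964353]
```

View pics/sd2.png

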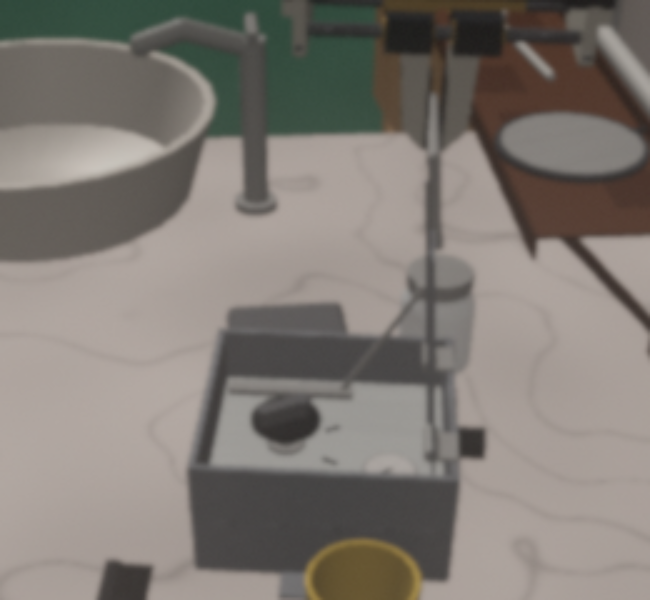

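```bash
python3 - <<'E'
from h import *
def r(n,uv):
    A,e=cam(n);p=P[n];d=A@np.array([(uv[0]-p["cx"])/p["fx"],(uv[1]-p["cy"])/p["fy"],1]);return e,d/np.linalg.norm(d)
def tri(a,b):
    (e,d),(f,g)=r("scene",a),r("side",b);t=np.linalg.lstsq(np.c_[d,-g],f-e,rcond=None)[0];return (e+t[0]*d).round(),(f+t[1]*g).round()
print(tri((508,262),(408,150)))
E
```

```text
(array([749., 174., 152.]), array([737., 186., 167.]))
```

Request:
servo_tool --targets "0.8 -0.1 0 0 0 0 0.4; 1.6 -0.2 0 0 0 0 0.4; 2.3 -0.3 0 0 0 0 0.4; 3 -0.4 -0.1 0 0 0 0.4; 3.6 -0.5 -0.2 0 0 0 0.4; 4.2 -0.6 -0.2 0 0 0 0.4; 4.4 -0.6 -0.3 0 0 0 0.4; 4.4 -0.6 -0.3 0 0 0 0.4; 4.4 -0.6 -0.3 0 0 0 0.4"

```text
clock: 5.72
tcp_pos: [678.1, 38.0, 300.8]
eef_rot: [0.998, -0.07, -0.0, -0.001]
force: [-1.1, -1.2, 5.1]
grip_width: 7.1
```

```bash
python3 - <<'E'
from h import *
s=arm.observe();print(s["tcp_pos"],s["grip_width"],s["force"],s["wrist_torque"])
im=imaging.read_camera("side");cv2.imwrite("pics/sd3.png",cv2.resize(im[140:300,260:420],None,fx=3.7,fy=3.7,interpolation=cv2.INTER_CUBIC))
E
```

```text
[678.08240511  38.00456038 300.76732274] 7.1027987724488035 [-1.06306414 -1.22449793  5.06357002] [-0.45736492  0.38825208 -0.04805427]
```

View pics/sd3.png

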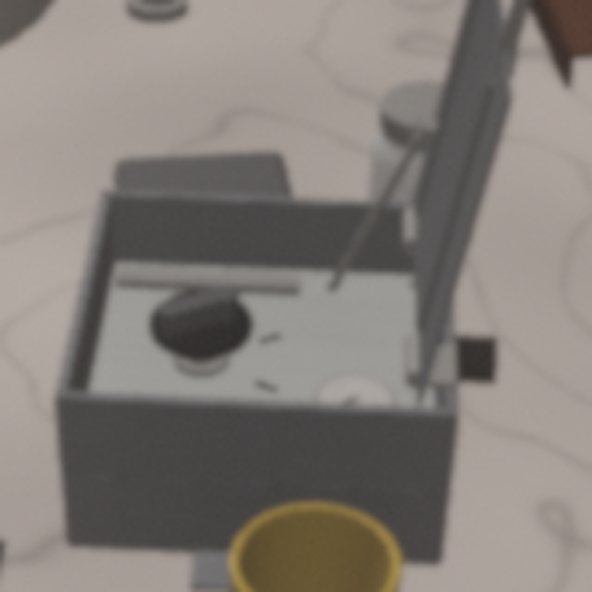

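Request:
servo_tool --targets "-0.7 0.1 0.1 0 0 0 0.4; -1.4 0.2 0.2 0 0 0 0.4; -2 0.3 0.2 0 0 0 0.4; -2.6 0.4 0.2 0 0 0 0.4; -3.2 0.4 0.2 0 0 0 0.4; -3.7 0.5 0.2 0 0 0 0.4; -4.1 0.6 0.2 0 0 0 0.4; -4.4 0.6 0.2 0 0 0 0.4; -4.4 0.6 0.2 0 0 0 0.4"

```text
clock: 6.52
tcp_pos: [633.3, 44.6, 302.8]
eef_rot: [0.998, -0.07, -0.001, -0.001]
force: [-1.9, 0.5, 2.7]
grip_width: 7.5
```

```bash
python3 - <<'E'
from h import *
s=arm.observe();print(s["tcp_pos"],s["grip_width"],s["force"],s["wrist_torque"])
im=imaging.read_camera("side");cv2.imwrite("pics/sd4.png",cv2.resize(im[140:300,260:420],None,fx=3.7,fy=3.7,interpolation=cv2.INTER_CUBIC))
E
```

```text
[633.25090503  44.56449813 302.76809665] 7.500079613636781 [-1.88293907  0.45821411  2.67536385] [-0.01634627  0.44982662  0.0060261 ]
```

View pics/sd4.png

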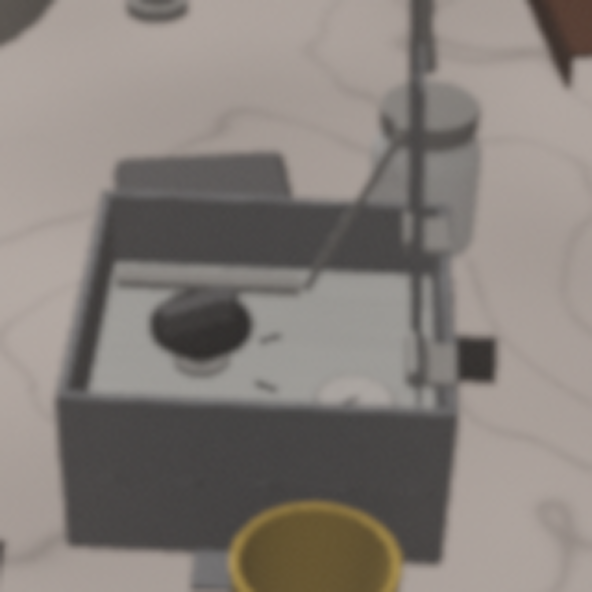

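Request:
servo_tool --targets "-0.2 0 0 0 0 0 0.4; -0.4 0.1 0 0 0 0 0.4; -0.5 0.1 0 0 0 0 0.4; -0.6 0.1 0 0 0 0 0.4; -0.6 0.1 0 0 0 0 0.4"

```text
clock: 6.98
tcp_pos: [627.3, 45.4, 302.4]
eef_rot: [0.998, -0.07, -0.001, -0.001]
force: [-1.5, -0.5, -0.8]
grip_width: 7.0
```

Request:
servo_tool --targets "-0.1 0 0 0 0 0 0.4; -0.2 0 0 0 0 0 0.4; -0.3 0 0 0 0 0 0.4; -0.3 0 0 0 0 0 0.4"

```text
clock: 7.32
tcp_pos: [624.3, 45.8, 302.1]
eef_rot: [0.998, -0.07, -0.001, -0.001]
force: [1.0, 2.3, -2.2]
grip_width: 7.4
```

Request:
servo_tool --targets "-0.1 0 0 0 0 0 0.4; -0.2 0 0 0 0 0 0.4; -0.2 0 0 0 0 0 0.4"

```text
clock: 7.57
tcp_pos: [622.2, 46.1, 302.0]
eef_rot: [0.998, -0.07, -0.001, -0.001]
force: [2.3, 2.2, -2.9]
grip_width: 7.1
```

```bash
python3 - <<'E'
from h import *
for i in range(3):
  im=imaging.read_camera("side");s=arm.observe();print(s["tcp_pos"],s["grip_width"],s["force"],s["wrist_torque"])
cv2.imwrite("pics/sd5.png",cv2.resize(im[140:300,260:420],None,fx=3.7,fy=3.7,interpolation=cv2.INTER_CUBIC))
E
```

```text
[622.24685371  46.04800109 301.98919906] 7.434846882500347 [ 1.04808909  0.9879958  -3.00674356] [ 0.23858887 -0.38261835 -0.01680676]
[622.26624331  46.05359327 301.99720036] 7.023005985202057 [ 1.72946877  1.53457836 -2.95181983] [ 0.24696588 -0.35271082 -0.0333178 ]
[622.30389325  46.05702013 302.01328163] 7.094898795516323 [ 1.65663222  1.08332604 -2.41188146] [ 0.30845311 -0.38087235 -0.02585945]
```

View pics/sd5.png

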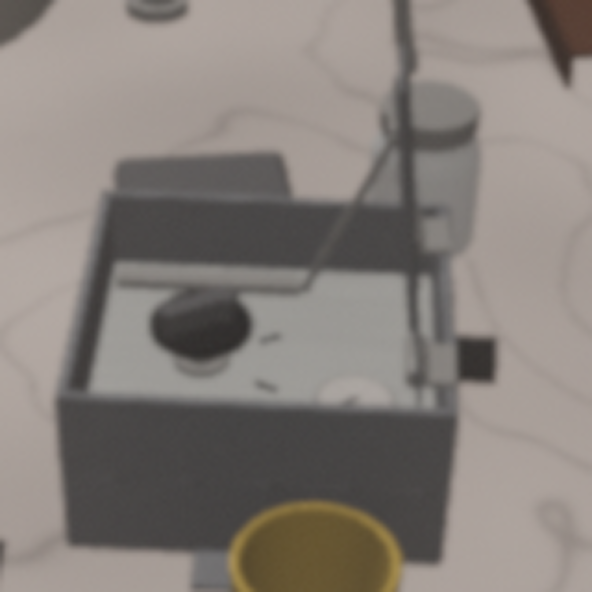

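Request:
servo_tool --targets "-0.1 0 0 0 0 0 0.4; -0.2 0 0 0 0 0 0.4; -0.2 0 0 0 0 0 0.4"

```text
clock: 7.97
tcp_pos: [620.2, 46.3, 301.9]
eef_rot: [0.998, -0.07, -0.001, -0.001]
force: [2.9, 2.3, -3.2]
grip_width: 7.3
```

```bash
python3 - <<'E'
from h import *
for i in range(2):
  im=imaging.read_camera("side");s=arm.observe();print(s["tcp_pos"],s["grip_width"],s["force"],s["wrist_torque"])
E
```

```text
[620.25309212  46.33985506 301.9008225 ] 7.409851130823241 [ 3.8921925   2.59659344 -4.37049291] [ 0.40382775 -0.61993175 -0.0291598 ]
[620.23606978  46.33211214 301.89806011] 7.406507074220233 [ 2.7677584   1.57400877 -4.61555615] [ 0.41845897 -0.59441959  0.04324235]
```

Request:
servo_tool --targets "0.1 0 0 0 0 0 0.4; 0.3 0 0 0 0 0 0.4; 0.3 0 0 0 0 0 0.6; 0.3 0 0 0 0 0 0.8; 0.3 0 0 0 0 0 1.0; 0.3 0 0 0 0 0 1.2; 0.3 0 0 0 0 0 1.4; 0.3 0 0 0 0 0 1.4; 0.3 0 0 0 0 0 1.4"

```text
clock: 8.82
tcp_pos: [623.2, 46.2, 301.9]
eef_rot: [0.998, -0.07, -0.001, -0.001]
force: [-0.0, -0.2, 0.5]
grip_width: 13.7
```

```bash
python3 - <<'E'
from h import *
im=imaging.read_camera("side");s=arm.observe();print(s["tcp_pos"],s["grip_width"],s["force"],s["wrist_torque"])
cv2.imwrite("pics/sd6.png",cv2.resize(im[60:300,240:440],None,fx=3,fy=2.5,interpolation=cv2.INTER_CUBIC))
E
```

```text
[623.23518491  46.24282293 301.93373878] 13.872612730021775 [0.0724289  0.06883277 0.03980119] [-0.12972749  0.06672326  0.01983877]
```

View pics/sd6.png

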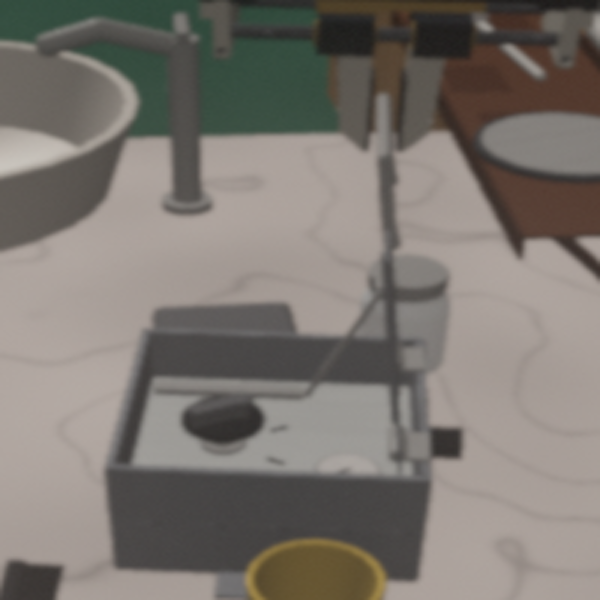

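Request:
servo_tool --targets "0 0 0 0 0 0 2.2; 0 0 0 0 0 0 3; 0 0 1.5 0 0 0 3; 0 0 4 0 0 0 3; 0 0 7 0 0 0 3; -2 0.3 8 0 0 7 3; -5 0.6 8 0 0 14 2.8; -8.5 1 8 0 0 21 2.6; -12 1.2 8 0 0 28 2.6; -15 1.4 8 0 0 35 2.6"

```text
clock: 9.7
tcp_pos: [471.3, 60.2, 381.9]
eef_rot: [0.972, 0.237, -0.001, -0.001]
force: [1.1, -0.3, -0.2]
grip_width: 25.7
```

Request:
servo_tool --targets "0 0 0 0 0 7 2.6; 0 0 0 0 0 14 2.6; 0 0 -1 0 0 21 2.6; 0 0 -3 0 0 28 2.6; 0 0 -6 0 0 35 2.6; 0 0 -9 0 0 42 2.6; 0 0 -12 0 0 49 2.6; 0 0 -14 0 0 56 2.6; 0 0 -15 0 0 63 2.6; 0 0 -15 0 0 70 2.6"

```text
clock: 10.53
tcp_pos: [469.7, 59.8, 229.4]
eef_rot: [0.658, 0.753, -0.003, -0.001]
force: [-1.1, -0.2, -0.2]
grip_width: 26.5
```

Request:
servo_tool --targets "1.5 0 0 0 0 7 2.6; 3 0 0 0 0 14 2.6; 3 0 0 0 0 14 2.6; 3 0 0 0 0 14 2.6"

```text
clock: 10.87
tcp_pos: [499.8, 59.6, 229.3]
eef_rot: [0.563, 0.827, -0.004, -0.001]
force: [-0.2, -0.8, 0.0]
grip_width: 26.3
```

```bash
python3 - <<'E'
from h import *
s=arm.observe();im=imaging.read_camera("wrist");cv2.imwrite("pics/w2.png",im)
print(s["tcp_pos"],s["eef_rot"],s["joint_pos"])
q=(555.3,54.7,-.139);c,d=np.cos(.52),np.sin(.52)
pts=[[-18,0,55],[-18,0,94],[-18+22*c,22*d,94],[-18-22*c,-22*d,94],[-80,90,100],[-80,-90,100],[110,90,100],[110,-90,100]]
print(proj("wrist",b2w(q,pts),s).round(1).tolist())
E
```

```text
[499.82859798  59.58674546 229.29464797] [ 5.62730602e-01  8.26632550e-01 -3.53751957e-03 -6.19001656e-04] [-0.46900554  0.23640821  0.29662029  1.87416727 -0.07427298  1.04803853
  1.80355724]
[[308.8, 253.3], [306.4, 270.0], [307.0, 297.0], [305.8, 242.0], [455.2, 260.7], [232.5, 135.7], [326.9, 446.0], [126.6, 352.9]]
```

View pics/w2.png

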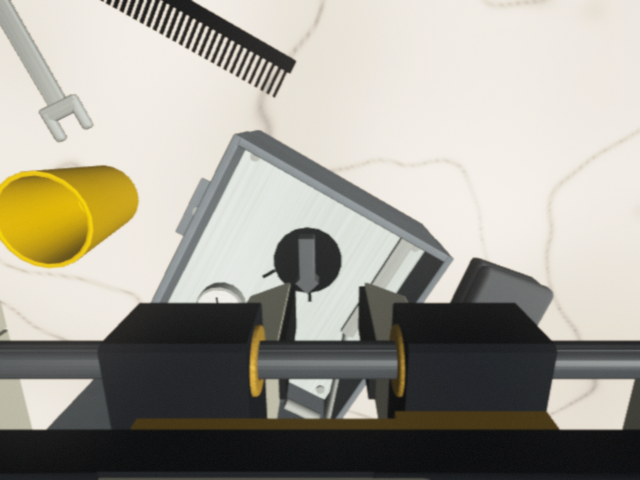

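```bash
python3 - <<'E'
import cv2
a=cv2.imread("pics/w2.png")[215:315,255:365];cv2.imwrite("pics/w2c.png",cv2.resize(a,None,fx=6,fy=6,interpolation=cv2.INTER_CUBIC))
E
```

```text
(no output)
```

View pics/w2c.png

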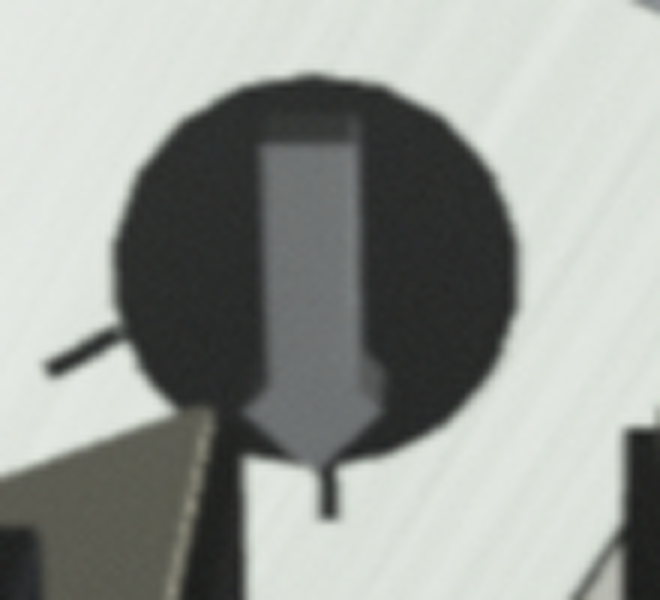

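```bash
python3 - <<'E'
from h import *
im=imaging.read_camera("side");s=arm.observe();cv2.imwrite("pics/sd7.png",cv2.resize(im[190:270,280:380],None,fx=7,fy=7,interpolation=cv2.INTER_CUBIC))
q=(555.3,54.7,-.139)
t=np.linspace(0,2*np.pi,60)
for z in(77,80,84):
  ring=np.c_[-18+27*np.cos(t),27*np.sin(t),0*t+z]
  p=(proj("side",b2w(q,ring))-[280,190])*7;print(z,p.min(0),p.max(0))
print(((proj("side",b2w(q,[[-80,-90,100],[110,-90,100],[-80,90,100]]))-[280,190])*7))
w=b2w(q,[[-18,0,80]])[0];S=s;print(s["tcp_pos"])
for d in([0,0],[-2.8,-1.1]):
  for z in(77,84):
    ring=np.c_[w[0]+d[0]+27*np.cos(t),w[1]+d[1]+27*np.sin(t),0*t+z];p=(proj("wrist",ring,s)-[255,215])*6;print(d,z,p.min(0),p.max(0))
E
```

```text
77 [140.91743545 205.89617743] [338.97135705 326.01657754]
80 [140.62673186 197.18867475] [339.10139331 317.156171  ]
84 [140.23720087 185.52229716] [339.27563742 305.28219614]
[[-37.43134091 400.20954512]
 [731.80474122 432.62252639]
 [ 49.19242955   4.86709988]]
[499.00501751  59.67079682 229.3630251 ]
[0, 0] 77 [106.78496924  91.39907097] [516.81714924 477.66841139]
[0, 0] 84 [ 99.83480793 106.26387105] [518.4280793  499.71675825]
[-2.8, -1.1] 77 [105.96724678  68.78794335] [517.06053473 457.05754569]
[-2.8, -1.1] 84 [98.98158865 83.20871855] [518.68080022 478.74176817]
```

View pics/sd7.png

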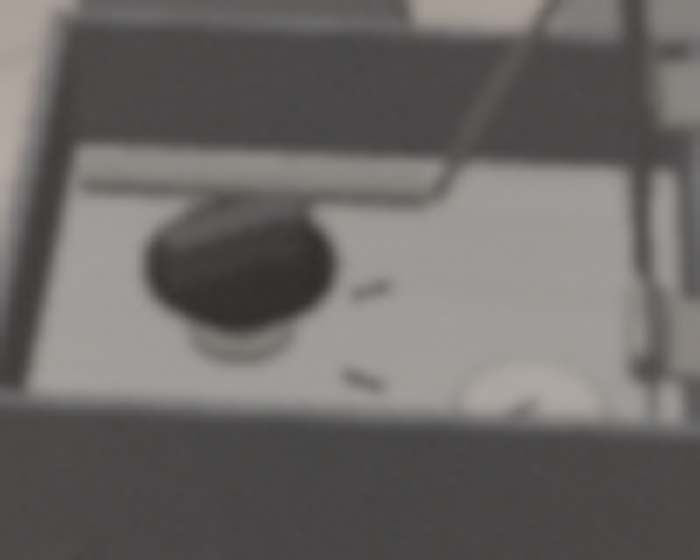

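Request:
servo_tool --targets "2 -0.1 0 0 0 0 2.6; 3.75 -0.25 0 0 0 0 2.6; 3.75 -0.25 -3 0 0 0 2.6; 3.75 -0.25 -6 0 0 0 2.6; 3.75 -0.25 -9 0 0 0 2.6; 3.75 -0.25 -11 0 0 0 2.6; 3.75 -0.25 -12.5 0 0 0 2.6; 3.75 -0.25 -12.5 0 0 0 2.6; 3.75 -0.25 -12.5 0 0 0 2.6"

```text
clock: 11.72
tcp_pos: [535.7, 57.2, 104.3]
eef_rot: [0.563, 0.826, -0.004, -0.001]
force: [0.2, -0.4, 0.7]
grip_width: 25.9
```

```bash
python3 - <<'E'
from h import *
im=imaging.read_camera("side");s=arm.observe();cv2.imwrite("pics/sd8.png",cv2.resize(im[50:290,230:460],None,fx=3,fy=2.5,interpolation=cv2.INTER_CUBIC))
w=imaging.read_camera("wrist");cv2.imwrite("pics/w3.png",w);print(s["tcp_pos"],s["eef_rot"],s["force"],s["wrist_torque"])
E
```

```text
[536.5377807   57.27105253 105.19593975] [ 5.63246814e-01  8.26281481e-01 -3.38926231e-03 -6.72989447e-04] [0.01326467 0.50293979 0.17090008] [ 0.09650566  0.00708609 -0.00912465]
```

View pics/sd8.png

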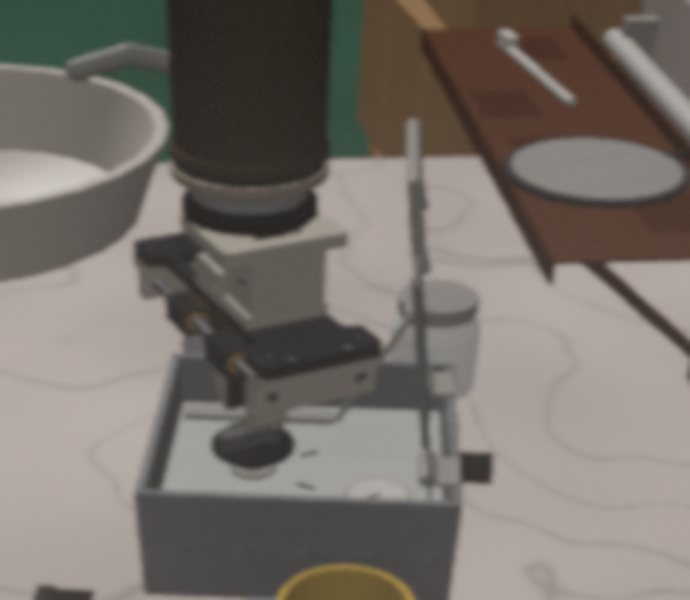

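View pics/w3.png

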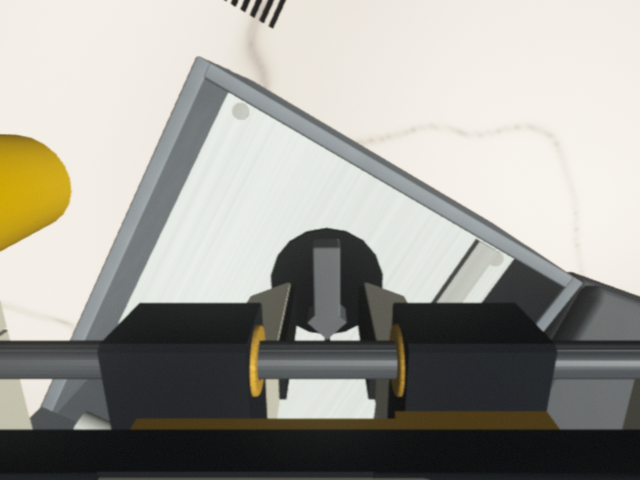

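```bash
python3 - <<'E'
from h import *
s=arm.observe();t=np.linspace(0,2*np.pi,120);x,y,_=s["tcp_pos"];print(s["tcp_pos"])
w=cv2.imread("pics/w3.png")
for z in(77,80,83):
    p=proj("wrist",np.c_[x+27*np.cos(t),y+27*np.sin(t),0*t+z],s);print(z,p.min(0).round(1),p.max(0).round(1))
c=cv2.resize(w[215:350,250:405],None,fx=5,fy=5,interpolation=cv2.INTER_CUBIC);cv2.imwrite("pics/w3c.png",c[:600])
E
```

```text
[537.03820134  57.3107881  105.61980734]
77 [271.3 229. ] [383.7 333.3]
80 [270.5 230.8] [384.5 336.4]
83 [269.6 232.6] [385.3 339.6]
```

View pics/w3c.png

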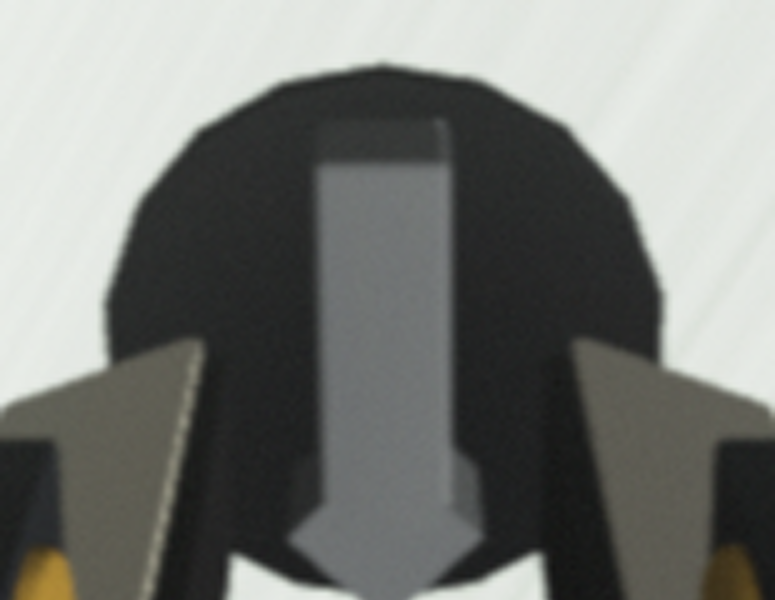

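Request:
servo_tool --targets "0 0 -0.6 0 0 0 2.2; 0 0 -1.2 0 0 0 1.8; 0 0 -1.7 0 0 0 1.7; 0 0 -1.7 0 0 0 1.7; 0 0 -1.7 0 0 0 1.7" --grip_force 12

```text
clock: 12.23
tcp_pos: [536.8, 57.3, 88.3]
eef_rot: [0.563, 0.826, -0.003, -0.001]
force: [-0.3, 0.2, -0.0]
grip_width: 16.7
```

Request:
servo_tool --targets "0 0 -0.1 0 0 0 1.7; 0 0 -0.2 0 0 0 1.7; 0 0 -0.3 0 0 0 1.7; 0 0 -0.3 0 0 0 1.7"

```text
clock: 12.57
tcp_pos: [536.7, 57.2, 85.2]
eef_rot: [0.563, 0.826, -0.003, -0.001]
force: [-0.6, 0.7, 0.9]
grip_width: 17.1
```

Request:
servo_tool --targets "0 0 -0.1 0 0 0 1.7; 0 0 -0.1 0 0 0 1.7"

```text
clock: 12.73
tcp_pos: [536.6, 57.2, 84.0]
eef_rot: [0.563, 0.826, -0.003, -0.001]
force: [0.7, -1.0, -0.2]
grip_width: 17.1
```

Request:
servo_tool --targets "0 0 -0.1 0 0 0 1.7; 0 0 -0.1 0 0 0 1.7"

```text
clock: 12.9
tcp_pos: [536.5, 57.2, 82.9]
eef_rot: [0.563, 0.826, -0.003, -0.001]
force: [0.6, 0.0, -0.2]
grip_width: 17.0
```

Request:
servo_tool --targets "0 0 -0.1 0 0 0 1.7; 0 0 -0.1 0 0 0 1.7"

```text
clock: 13.07
tcp_pos: [536.5, 57.3, 81.7]
eef_rot: [0.563, 0.826, -0.003, -0.001]
force: [-0.3, 0.1, 0.2]
grip_width: 17.3
```

Request:
servo_tool --targets "0 0 -0.1 0 0 0 1.7; 0 0 -0.1 0 0 0 1.7"

```text
clock: 13.23
tcp_pos: [536.6, 57.3, 80.7]
eef_rot: [0.563, 0.826, -0.003, -0.001]
force: [0.2, -0.1, 0.3]
grip_width: 17.3
```

Request:
servo_tool --targets "0 0 -0.1 0 0 0 1.7; 0 0 -0.1 0 0 0 1.7"

```text
clock: 13.4
tcp_pos: [536.6, 57.2, 79.6]
eef_rot: [0.563, 0.826, -0.003, -0.001]
force: [-0.2, -0.5, 0.7]
grip_width: 17.1
```

Request:
servo_tool --targets "0 0 -0.1 0 0 0 1.7; 0 0 -0.1 0 0 0 1.7"

```text
clock: 13.57
tcp_pos: [536.6, 57.3, 78.4]
eef_rot: [0.563, 0.826, -0.003, -0.001]
force: [0.1, -0.1, 1.6]
grip_width: 16.5
```

Request:
servo_tool --targets "0 0 -0.1 0 0 0 1.7; 0 0 -0.1 0 0 0 1.7"

```text
clock: 13.73
tcp_pos: [536.6, 57.3, 77.4]
eef_rot: [0.563, 0.826, -0.003, -0.001]
force: [0.4, -1.0, 1.7]
grip_width: 16.7
```

Request:
servo_tool --targets "0 0 -0.1 0 0 0 1.7; 0 0 -0.1 0 0 0 1.7"

```text
clock: 13.9
tcp_pos: [536.6, 57.2, 76.2]
eef_rot: [0.563, 0.826, -0.003, -0.001]
force: [-0.4, -0.2, 2.0]
grip_width: 16.9
```

```bash
cat > f.py <<'E'
from h import *
L=[]
for i in range(4):
    imaging.read_camera("side");s=arm.observe();L.append(np.r_[s["tcp_pos"],s["force"],s["wrist_torque"],s["grip_width"]])
L=np.array(L);print(s["clock"],L.mean(0).round(2),L[:,5].round(1))
E
python3 f.py
```

```text
14.1 [ 5.366e+02  5.727e+01  7.630e+01 -3.100e-01  3.000e-01  1.370e+00
  9.000e-02  6.000e-02 -0.000e+00  1.690e+01] [1.1 1.2 1.2 2. ]
```

Request:
servo_tool --targets "0 0 -0.1 0 0 0 1.7; 0 0 -0.1 0 0 0 1.7"

```text
clock: 14.27
tcp_pos: [536.6, 57.3, 75.3]
eef_rot: [0.563, 0.826, -0.003, -0.001]
force: [-0.1, 0.2, 3.4]
grip_width: 16.9
```

Request:
servo_tool --targets "0 0 -0.1 0 0 0 1.7; 0 0 -0.1 0 0 0 1.7"

```text
clock: 14.43
tcp_pos: [536.7, 57.3, 74.5]
eef_rot: [0.563, 0.826, -0.003, -0.001]
force: [-1.9, 0.7, 6.8]
grip_width: 17.1
```

```bash
python3 f.py
```

```text
14.6333 [ 5.3667e+02  5.7300e+01  7.4550e+01 -1.4700e+00 -1.6000e-01  6.2900e+00
  7.0000e-02  4.1000e-01 -1.0000e-02  1.6960e+01] [5.7 6.6 6.4 6.5]
```

Request:
servo_tool --targets "0 0 -0.05 0 0 0 1.7; 0 0 -0.05 0 0 0 1.7"

```text
clock: 14.8
tcp_pos: [536.7, 57.3, 74.4]
eef_rot: [0.563, 0.826, -0.003, -0.001]
force: [-2.3, 0.4, 6.3]
grip_width: 16.8
```

```bash
python3 f.py
```

```text
15.0 [ 5.3669e+02  5.7290e+01  7.4360e+01 -1.9100e+00 -1.1000e-01  6.7900e+00
  2.0000e-02  4.2000e-01  1.0000e-02  1.6930e+01] [6.5 6.8 7.2 6.7]
```

Request:
servo_tool --targets "0 0 -0.1 0 0 0 1.7; 0 0 -0.15 0 0 0 1.7; 0 0 -0.15 0 0 0 1.7"

```text
clock: 15.25
tcp_pos: [536.7, 57.3, 73.3]
eef_rot: [0.563, 0.826, -0.003, -0.001]
force: [-2.9, -0.1, 10.1]
grip_width: 17.1
```

```bash
python3 f.py
```

```text
15.45 [ 5.3673e+02  5.7300e+01  7.3360e+01 -3.0000e+00 -3.6000e-01  9.8800e+00
  5.0000e-02  6.8000e-01 -2.0000e-02  1.7110e+01] [ 9.8  9.7  9.9 10.2]
```

Request:
servo_tool --targets "0 0 -0.1 0 0 0 1.7; 0 0 -0.15 0 0 0 1.7; 0 0 -0.15 0 0 0 1.7"

```text
clock: 15.7
tcp_pos: [536.8, 57.3, 72.5]
eef_rot: [0.563, 0.826, -0.003, -0.001]
force: [-3.0, -0.2, 11.5]
grip_width: 16.6
```

```bash
python3 f.py
```

```text
15.9 [ 5.3678e+02  5.7310e+01  7.2560e+01 -3.5200e+00 -2.9000e-01  1.2400e+01
  0.0000e+00  8.6000e-01 -0.0000e+00  1.7060e+01] [12.  13.  12.4 12.2]
```

Request:
servo_tool --targets "0 0 -0.06 0 0 0 1.4; 0 0 -0.06 0 0 0 1.2; 0 0 -0.06 0 0 0 0.8; 0 0 -0.06 0 0 0 0.8; 0 0 -0.06 0 0 0 0.8" --grip_force 15

```text
clock: 16.32
tcp_pos: [537.3, 57.3, 72.8]
eef_rot: [0.563, 0.826, -0.002, -0.0]
force: [-2.4, -0.7, 11.7]
grip_width: 11.9
```

```bash
python3 f.py; python3 -c "
from h import *
print(arm.observe()['eef_rot'])"
```

```text
16.5167 [ 5.3731e+02  5.7240e+01  7.2770e+01 -2.4800e+00 -5.5000e-01  1.1300e+01
 -4.0000e-02  5.3000e-01  3.0000e-02  1.2010e+01] [11.9 10.2 11.5 11.6]
[ 5.63362505e-01  8.26206613e-01 -2.29870565e-03 -1.89771425e-04]
```

Request:
servo_tool --targets "0 0 -0.1 0 0 0 0.8; 0 0 -0.1 0 0 0 0.8; 0 0 -0.1 0 0 0 0.8"

```text
clock: 16.77
tcp_pos: [537.4, 57.2, 72.5]
eef_rot: [0.563, 0.826, -0.002, -0.0]
force: [-3.7, -0.0, 12.7]
grip_width: 11.9
```

```bash
python3 f.py
```

```text
16.9667 [ 5.3736e+02  5.7230e+01  7.2480e+01 -3.8400e+00 -7.7000e-01  1.2240e+01
 -1.0000e-02  8.6000e-01  2.0000e-02  1.1860e+01] [11.9 11.9 12.  13.3]
```

Request:
servo_tool --targets "0 0 -0.08 0 0 -2 0.8; 0 0 -0.08 0 0 -4 0.8; 0 0 -0.08 0 0 -7 0.8; 0 0 -0.08 0 0 -10 0.8; 0 0 -0.08 0 0 -10 0.8"

```text
clock: 17.38
tcp_pos: [537.4, 57.2, 72.4]
eef_rot: [0.635, 0.773, -0.002, -0.0]
force: [-4.3, -1.0, 13.0]
grip_width: 11.8
```

```bash
python3 f.py
```

```text
17.5833 [ 5.3738e+02  5.7180e+01  7.2380e+01 -4.2500e+00 -2.1000e-01  1.2710e+01
 -7.0000e-02  8.7000e-01 -4.0000e-02  1.1960e+01] [12.3 13.2 12.7 12.6]
```

Request:
servo_tool --targets "0 0 -0.06 0 0 -5 0.8; 0 0 -0.06 0 0 -10 0.8; 0 0 -0.06 0 0 -15 0.8; 0 0 -0.06 0 0 -20 0.8; 0 0 -0.06 0 0 -25 0.8; 0 0 -0.06 0 0 -25 0.8"

```text
clock: 18.08
tcp_pos: [537.4, 57.1, 72.4]
eef_rot: [0.788, 0.616, -0.002, -0.001]
force: [-4.0, 0.2, 13.2]
grip_width: 12.0
```

```bash
python3 f.py
```

```text
18.2833 [ 5.374e+02  5.711e+01  7.243e+01 -3.390e+00 -1.120e+00  1.289e+01
 -1.100e-01  8.600e-01 -3.000e-02  1.176e+01] [13.2 13.  13.2 12.2]
```

Request:
servo_tool --targets "0 0 -0.06 0 0 -5 0.8; 0 0 -0.06 0 0 -10 0.8; 0 0 -0.06 0 0 -15 0.8; 0 0 -0.06 0 0 -19 0.8; 0 0 -0.06 0 0 -22 0.8; 0 0 -0.06 0 0 -24 0.8; 0 0 -0.06 0 0 -24 0.8"

```text
clock: 18.87
tcp_pos: [537.4, 57.0, 72.4]
eef_rot: [0.898, 0.44, -0.001, -0.001]
force: [-4.4, -0.9, 12.3]
grip_width: 11.6
```

```bash
python3 f.py; python3 -c "
from h import *
s=arm.observe();a=s['eef_rot'];print(np.degrees(2*np.arctan2(a[1],a[0])))
w=imaging.read_camera('wrist');cv2.imwrite('pics/w4.png',w)"
```

```text
19.0667 [ 5.3736e+02  5.7010e+01  7.2440e+01 -3.9200e+00 -7.5000e-01  1.2220e+01
 -1.5000e-01  8.5000e-01 -2.0000e-02  1.1780e+01] [12.7 12.4 11.9 11.9]
52.388049407827765
```

View pics/w4.png

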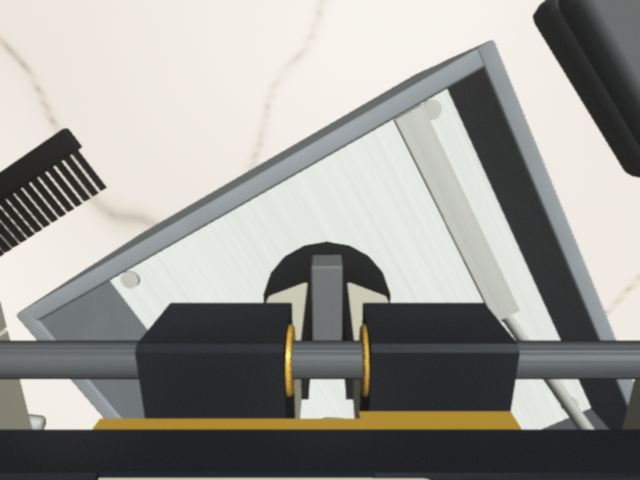

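Request:
servo_tool --targets "0 0 -0.06 0 0 -0.5 0.8; 0 0 -0.06 0 0 -0.5 0.8; 0 0 -0.03 0 0 -0.5 1.3; 0 0 0 0 0 -0.5 1.7; 0 0 0.1 0 0 -0.5 1.7; 0 0 0.3 0 0 -0.5 1.8; 0 0 0.5 0 0 -0.5 1.8; 0 0 0.8 0 0 -0.5 1.8; 0 0 1.2 0 0 -0.5 1.8; 0 0 1.6 0 0 -0.5 1.8"

```text
clock: 19.95
tcp_pos: [537.0, 57.0, 88.6]
eef_rot: [0.899, 0.437, -0.002, -0.001]
force: [0.3, -0.1, -0.5]
grip_width: 17.7
```

Request:
servo_tool --targets "0 0 1 0 0 0 2.4; 0 0 2 0 0 0 2.6; 0 0 3 0 0 0 2.6; 0 0 5 0 0 0 2.6; 0 0 8 0 0 0 2.6; -2 0 11 0 0 0 2.6; -5 0 13 0 0 0 2.6; -5 0 13 0 0 0 2.6"

```text
clock: 20.62
tcp_pos: [485.0, 56.2, 222.7]
eef_rot: [0.9, 0.437, 0.0, -0.002]
force: [0.2, -0.2, -0.1]
grip_width: 25.8
```

```bash
python3 - <<'E'
from h import *
s=arm.observe();w=imaging.read_camera('wrist');im=imaging.read_camera('side')
print(s["clock"],s["tcp_pos"],s["force"],s["eef_rot"])
cv2.imwrite('pics/w5.png',w);cv2.imwrite("pics/sd9.png",cv2.resize(im[50:290,230:460],None,fx=3,fy=2.5,interpolation=cv2.INTER_CUBIC))
q=(555.3,54.7,-.139)
for k in(0.98,1.047,1.107):
  a=.52-k;c,d=np.cos(a),np.sin(a);z=93
  print(proj("wrist",b2w(q,[[-18,0,z],[-18+22*c,22*d,z],[-18-22*c,-22*d,z]]),s).round(1).tolist())
E
```

```text
20.6167 [484.99490698  56.24536961 222.67883113] [ 0.16778    -0.15933049 -0.0951461 ] [ 8.99517747e-01  4.36878212e-01  3.05282652e-04 -2.27101325e-03]
[[372.6, 279.5], [373.6, 306.4], [371.5, 251.4]]
[[372.6, 279.5], [371.7, 306.5], [373.5, 251.3]]
[[372.6, 279.5], [369.9, 306.5], [375.3, 251.4]]
```

View pics/w5.png

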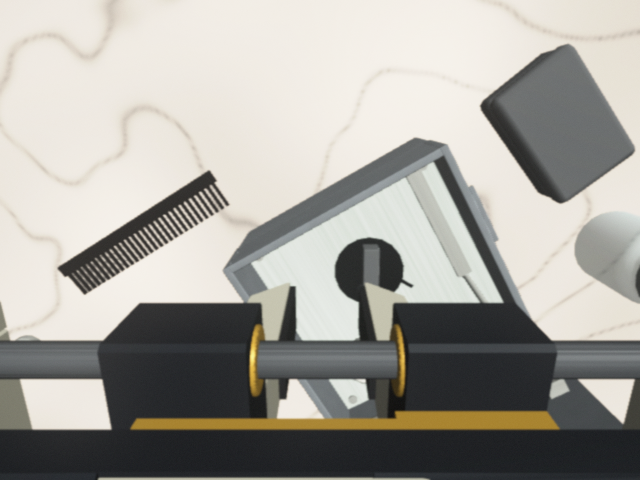

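View pics/sd9.png

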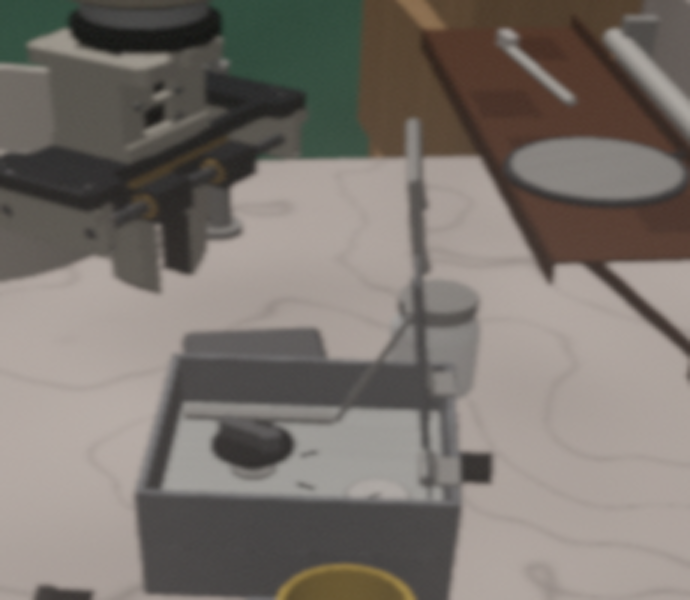

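Request:
servo_tool --targets "-3 0 2 0 0 0 2.6; -6 0 4 0 0 0 2.6; -9 0 5 0 0 0 2.6; -9 0 5 0 0 0 2.6; -9 0 5 0 0 0 2.6"

```text
clock: 21.13
tcp_pos: [396.9, 57.9, 270.7]
eef_rot: [0.899, 0.439, 0.001, -0.002]
force: [0.2, 1.2, 0.5]
grip_width: 25.8
```

```bash
python3 - <<'E'
from h import *
s=arm.observe();w=imaging.read_camera('wrist');im=imaging.read_camera('side')
print(s["clock"],s["tcp_pos"],s["force"])
cv2.imwrite("pics/sd10.png",cv2.resize(im[190:270,280:380],None,fx=7,fy=7,interpolation=cv2.INTER_CUBIC))
p=proj("wrist",b2w((555.3,54.7,-.139),[[-18,0,93]]),s)[0];print(p)
x,y=map(int,p);cv2.imwrite("pics/w6.png",cv2.resize(w[max(y-60,0):y+60,x-60:x+60],None,fx=5,fy=5,interpolation=cv2.INTER_CUBIC))
E
```

```text
21.1333 [396.86551181  57.91966575 270.66233893] [0.1755876  1.22162035 0.53886255]
[422.79186274 331.71659112]
```

View pics/sd10.png

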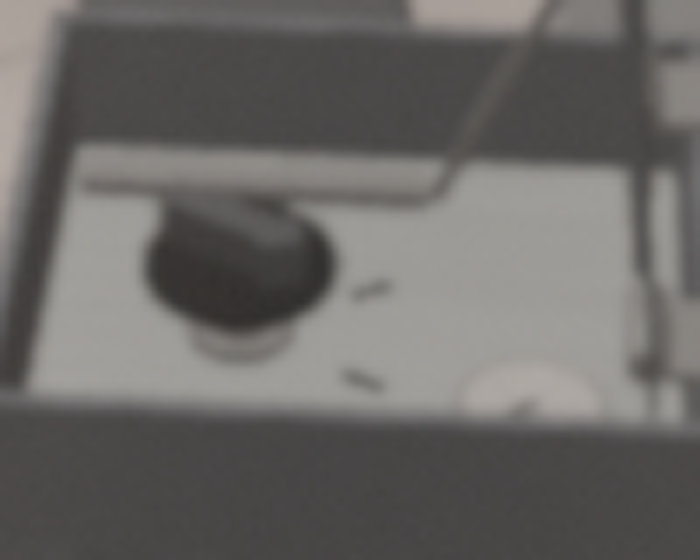

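View pics/w6.png

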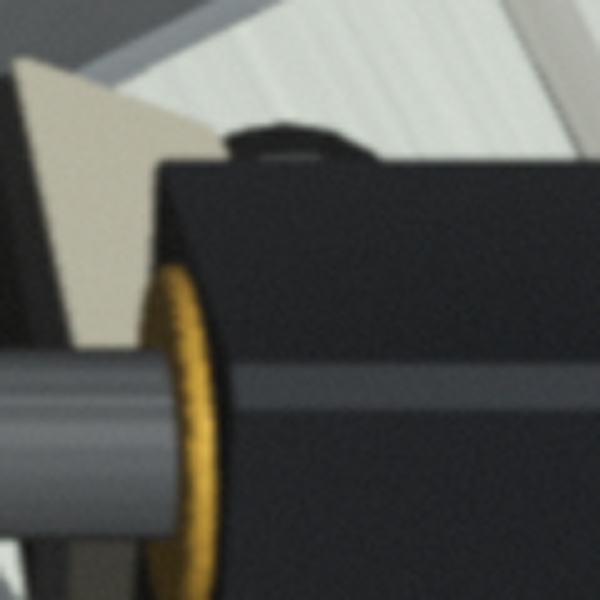

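```bash
python3 -c "
from plant import arm
print(arm.hand_in())"
```

```text
the job is handed in; nothing more can be done
None
```

The job is done and handed in at about 21 s on the robot's clock.

- **Cover:** I lifted it by the loop handle to about 1.74, and the side camera showed the stay's foot drop off the end of the track. I eased it back until it seated at about 1.47 and let go. The force on the tool then read zero, and the cover and stay kept the same position in every later picture.
- **Knob press:** I felt the skirt at about 79 mm up, and the plunger took over at about 75 mm. I pressed to roughly 2.3–2.7 mm of plunger travel, about 12–13 N on the knob. That is past the 2 mm where the lock frees and short of the 3.4 mm that counts as bottomed.
- **Knob turn:** I turned it about 59.5° clockwise while it stayed pressed. The twisting moment stayed near zero, so the lock was not forced. At the run mark I opened the fingers and lifted away.
- **Last checks:** In the side camera the skirt is back at its original height, so the knob has sprung up. The bar points at the right mark. The robot was clear of everything, and the cup, comb, soap box, jar and spanner were never touched.

- **Plunger depth:** The two estimates of it, from force and from height, disagreed by about 0.3 mm.
- **Hidden view:** The last wrist close-up of the knob was blocked by the gripper. The final knob angle therefore rests on the earlier wrist picture, the side view and the tool's measured turn.

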